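# Shut the tagged air outlet in the bench air box

### The job

Shut off the tagged air outlet on the robotics bench: push the air box's sliding cover along until the valve well is fully open, then push the handle of the valve that carries the round disc fully shut, a quarter turn clockwise seen from above, and leave the cover open. Only push, with the outside of the fingers: do not take the cover's bow handle or the valve handle between the fingers. Leave the other two valves as they are and do not disturb the loose things on the bench.

Things in the scene. Friction and masses are not known exactly. Their poses are not given: they have to be found in the camera images.
- airbox: grey sheet-steel air box screwed to the bench, 200 mm (x) by 620 mm (y) by 112 mm high, with two rails along its top to 124 mm height. Origin: centre of its underside; couplers and a gauge on its -x face, y along it. Its +y half has a fixed lid; its -y half is an open well under the sliding cover. The box does not move.
- well_floor (a point): centre of the well's floor, 6 mm above the bench; axes as the box's. Well inside: 192 mm in x, 304 mm in y, rim at 112 mm. A manifold bar along its +x side (from 47 mm off this point, top 71 mm above the bench) feeds three valves in a row, stems at x = +10 mm and y = -91, -6 and +79 mm from here; which one carries the disc varies. Valve bodies reach 72 mm above the bench.
- cover (a joint): the flat aluminium sliding cover, 186 mm (box x) by 306 mm (box y), 3 mm thick, top face 116.5 mm above the bench, captive in the rails. Value: metres slid towards the box's +y, 0 = well fully covered, 0.300 = end stop, well fully open. It starts shut or up to 60 mm ajar, resists with about 3 N and stays where it is left.
- cover_bar (a point): centre of the straight bar of the cover's bow handle: a steel bar 10 mm thick and 90 mm long, parallel to the box's x, 30 mm above the cover's top face, on a leg at each end; in the middle of the cover. Axes parallel to the box's.
- stem_tagged (a point): pivot of the tagged valve, on its stem axis at the lever's mid-height (98 mm above the bench). This valve alone has a round plain aluminium disc, 30 mm across, held under the nut on top of the lever's pivot. Axes parallel to the box's.
- grip_tagged (a point): centre of the black sleeve of the tagged valve's lever, 41 mm from the pivot, 98 mm above the bench. The sleeve is 46 mm long (from 18 to 64 mm from the pivot), 14 mm wide, 12 mm high. Its -x axis points along the lever away from the pivot; y is across the lever.
- lever_tagged (a joint): angle of the tagged valve's lever in rad: 0 = open (lever along the box's -x, over its outlet pipe), grows clockwise seen from above, 1.571 = shut at the stop (lever along the box's +y, across the pipe). It starts between 0 and 0.45, has friction of about 0.22 N m (about 5 N at the sleeve) and stays where it is left.
- stem_plain_a (a point): pivot of the second valve, 98 mm above the bench: a quarter-turn lever valve: short steel lever with a black sleeve, no disc on its handle nut, otherwise exactly like the tagged one. It starts open (lever along the box's -x).
- lever_plain_a (a joint): its lever's angle in rad, 0 open to 1.571 shut as for the tagged valve
- stem_plain_b (a point): pivot of the third valve, 98 mm above the bench: a quarter-turn lever valve: short steel lever with a black sleeve, no disc on its handle nut, otherwise exactly like the tagged one. It starts shut (lever along the box's +y).
- lever_plain_b (a joint): its lever's angle in rad, 0 open to 1.571 shut as for the tagged valve
- robot_car: loose wheeled robot car with a green circuit board, 150 by 125 mm, 80 mm high, standing left of the air box; origin under its centre
- carton: loose blue and brown carton, 110 by 150 by 85 mm high, right of the air box; origin under its centre
- screwdriver: loose screwdriver lying along the air box's +x side
- oil_bottle: loose small white oil bottle, 42 mm across and 120 mm high, standing by the air box's +x side; origin under its centre

How it is judged:
On the way, in this order (a step that is already met when the one before it is completed fails the run):
1. the cover has been slid fully open (within 20 mm of its end stop) (value of joint cover above 0.28 m), for 0.2 s.
2. the tagged valve has been pushed shut (value of joint lever_tagged above 1.45 rad), for 0.2 s.
At the end, for the whole second after the job is handed in: The cover is within 20 mm of its open end stop, the tagged valve's lever is within 0.12 rad (7 degrees) of its shut stop, both at rest; the valve that was open is still within 0.25 rad of open, the one that was shut within 0.25 rad of shut, and no loose thing has moved 15 mm (value of joint cover above 0.28 m and value of joint lever_tagged above 1.45 rad and value of joint lever_plain_a below 0.25 rad and value of joint lever_plain_b above 1.32 rad and velocity of joint cover between -0.02 and 0.02 m/s and velocity of joint lever_tagged between -0.02 and 0.02 rad/s and distance of each of robot_car, carton, screwdriver, oil_bottle from where it was at the start of the episode below 0.015 m); the robot touches nothing.
It fails at once if one of the other two valves was turned (0.25 rad or more away from open or shut) (value of joint lever_plain_a above 0.25 rad or value of joint lever_plain_b below 1.32 rad).
It fails at once if the cover's bow handle was taken between the fingers (x of the grasp point in the frame of cover_bar between -0.05 and 0.05 m and y of the grasp point in the frame of cover_bar between -0.007 and 0.007 m and z of the grasp point in the frame of cover_bar between -0.03 and 0.018 m).
It fails at once if the tagged valve's lever was taken between the fingers (x of the grasp point in the frame of grip_tagged between -0.024 and 0.024 m and y of the grasp point in the frame of grip_tagged between -0.008 and 0.008 m and z of the grasp point in the frame of grip_tagged between -0.03 and 0.02 m).
It fails at once if a loose thing on the bench was moved 15 mm or lifted (distance of any of robot_car, carton, screwdriver, oil_bottle from where it was at the start of the episode above 0.015 m).
It also fails if it takes over 51 s, if anything falls off the work surface, if the arm or the gripper's body presses on something with over 40 N, if the wrist force passes 120 N, or if a joint passes its speed limit or range.

### The arm

A 6-joint arm with a two-finger parallel gripper is mounted at the origin on the work surface. World frame = base frame: x ahead of the robot, y to its left, z up, the work surface at z = 0. Lengths are in m, angles in rad, forces in N, time in s.
With the tool pointing down it reaches from about 0.25 to 0.725 m from the base axis. Payload 4 kg.
Tool frame: the origin (TCP) lies on the centre line of the jaws, within the pads' length; the fingertips stand 14 mm ahead of it and the grasp point (between the pads) lies 5 mm behind it; z points along the fingers, x is the direction in which the jaws open and shut, and the axes are right-handed (so a half turn about z gives the same grasp; the last joint's range is limited). The gripper opens to 85 mm and grips with 20 to 120 N. Pads are 22 mm wide; open, the fingers measure 114 mm over their backs; the gripper's body (76 mm by 85 mm) begins 54 mm behind the grasp point. The pads swing forward as they close: fully open they stand 13 mm farther back than shut.
Start: joints at [-1.228, 0.241, 0.005, 1.335, 0, 1.571], TCP at [0.168, -0.471, 0.245] pointing down, gripper open.
Joint ranges: [-2.72, 2.72], [-1.05, 1.87], [-1.09, 1.28], [-1.99, 2.15], [-1.42, 1.44], [-3.14, 3.14]. Speed limits (rad/s): [2.79, 2.79, 3.14, 3.14, 3.14, 3.14].

### API

Orientations are given as a unit quaternion [x, y, z, w].
In Python, from workcell import bot gives the robot as it stands.
- The arm moves only by the tool play_rows, never from a script. Its argument "motion" is a list of rows, each an object with "fingers": the closure, from -1 (fully open) to 1 (shut), so that 0 is half open; "translation": the shift along the tool's x, y, z in cm, a list of three; "roll": the turn about the tool's z in degrees. A call has 1 to 20 rows; each row is the pose to reach, as a shift and turn from the pose commanded when the call began, along the tool's axes at that moment; what a row does not reach only later rows make up. A row lasts 1/12 s, in which the tool goes at most 41.7 mm and 7.16 degrees, less where a joint would pass 70% of its speed; a pose out of reach is approached as far as the arm can. A call with a gripper value outside its range is refused whole. The fingers move at their own pace and stop on an object; the grip force is fixed at half the most. Time passes only in rows, so rows that repeat a pose let the fingers close. It gives the time, the measured TCP pose, the force and the opening at its end, in the units of the state.
- bot.get_obs(): the state, without advancing time (a new reading comes with each control period).
- bot.camera(name): name is "scene" or "top"; returns a dict with "pixels" (480x640x3 uint8, red, green, blue), "intrinsics" (3x3 intrinsics, pixels), "world_to_cam" (4x4, takes a point from world to camera coordinates). Camera axes: x right, y down, z forward; pixel columns grow to the right and rows downward; lengths in m; the calibration is good to about 2 mm. A picture is of the moment at which its call begins. There is no depth.
- bot.job_done(): hands the job in, once; it reports no verdict.
The state is a dict: "clock": time; "joint_pos": joint angles; "joint_vel": joint speeds; "tau": joint torques, N m; "eef_pos": TCP position; "tool_rot": TCP orientation; "ft_force": force on the tool from outside, world axes, zero at the start; "ft_torque": the same for the moment, N m; "grip_width": finger opening in m.
Only numpy, scipy, OpenCV 4.12 (cv2) and the standard library are available. Lean on these libraries where they do the work, as an engineer would, in place of code of your own. Each camera call takes 0.05 s, during which the arm holds its last target. There are 200 camera calls.

## Working session

There is one attempt and no reset: what is moved stays moved. The work goes in short steps, Python scripts to look and compute and a tool call to move; the robot and the scene stay as the last step left them, time stands still between calls to the robot, and variables do not carry over. Pictures are saved under pics/ and viewed, about 8 in all and at most 12, crops included, and the job is handed in when it is done.

Besides the shell and the picture viewer there is one more tool, called as name(argument=value, ...), one argument or row to a line, values as JSON. play_rows: Moves the arm, as the interface text tells. Its arguments: {"type":"object","properties":{"motion":{"type":"array","items":{"type":"object","properties":{"fingers":{"type":"number"},"translation":{"type":"array","items":{"type":"number"}},"roll":{"type":"number"}}}}},"required":["motion"]}

```bash
mkdir -p pics; cat > h.py <<'E'
from workcell import bot
import cv2, numpy as np
def snap(n,f):
    c=bot.camera(n); cv2.imwrite(f'pics/{f}.png',c['pixels'][:,:,::-1]); np.savez(f'{f}.npz',K=c['intrinsics'],T=c['world_to_cam']); return c
def ray(f,u,v,z):
    d=np.load(f'{f}.npz');K,T=d['K'],d['T'];R,t=T[:3,:3],T[:3,3]
    o=-R.T@t; r=R.T@np.linalg.inv(K)@[u,v,1]; return o+r*(z-o[2])/r[2]
def proj(f,p):
    d=np.load(f'{f}.npz');q=d['T'][:3,:3]@np.array(p)+d['T'][:3,3];q=d['K']@q;return q[:2]/q[2]
E
python3 -c "
from h import *
snap('top','t0');snap('scene','s0');o=bot.get_obs();print(o['eef_pos'],o['tool_rot'],o['clock'],o['grip_width'],o['ft_force'])"
```

```text
[ 0.16788747 -0.47041428  0.24449312] [ 8.17345601e-01 -5.76146932e-01 -7.68796715e-04 -5.38799860e-04] 0.1 0.08533201362982694 [-0.70528167 -0.63861672  0.01179655]
```

View pics/t0.png

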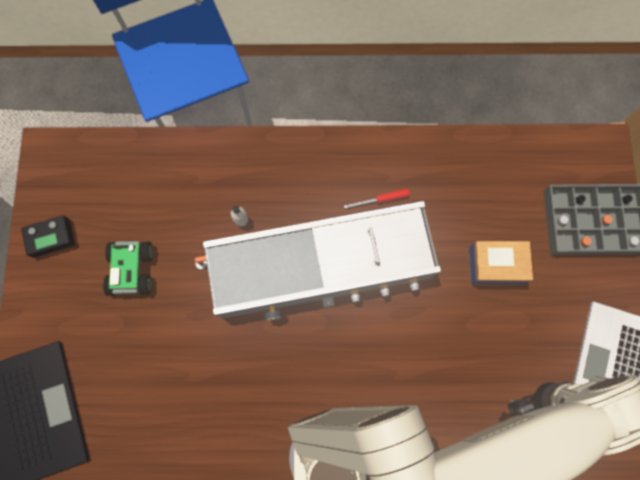

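View pics/s0.png

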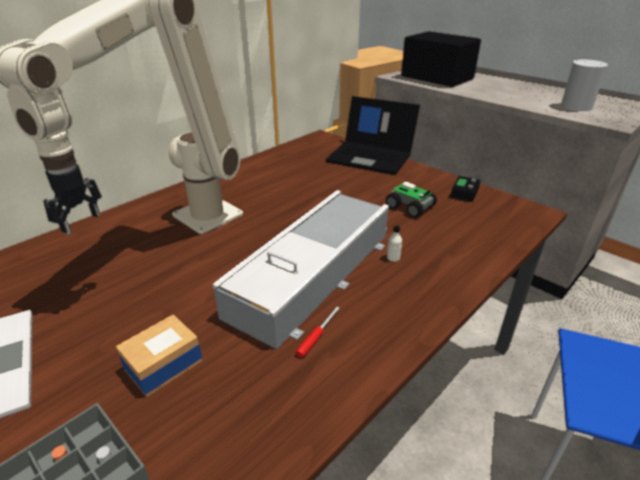

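The top view shows the box from (205,243)/(423,205) to (217,313)/(438,270), with the bow handle from (371,229) to (378,264). The cover's edge runs (314,227)–(324,290). The carton is at about (502,262) and the screwdriver is near (378,199).

```bash
python3 -c "
from h import *
for n,u,v,z in [('c+x+y',205,243,.124),('c+x-y',423,205,.124),('c-x-y',438,270,.124),('c-x+y',217,313,.124),('bar1',371,229,.1465),('bar2',378,264,.1465),('cov+',314,227,.1165),('cov-',324,290,.1165),('carton',475,243,.085),('bottle',238,212,.1),('sd',378,199,.01)]:
    print(n,ray('t0',u,v,z).round(4))
im=cv2.imread('pics/t0.png')[190:320,190:450]; cv2.imwrite('pics/t0c.png',cv2.resize(im,None,fx=3,fy=3,interpolation=cv2.INTER_CUBIC))
from scipy.spatial.transform import Rotation as R
o=bot.get_obs();print(R.from_quat(o['tool_rot']).as_matrix().round(3))
"
```

```text
c+x+y [0.5734 0.3403 0.124 ]
c+x-y [ 0.6772 -0.2635  0.124 ]
c-x-y [ 0.4932 -0.2945  0.124 ]
c-x+y [0.3819 0.301  0.124 ]
bar1 [ 0.6037 -0.1141  0.1465]
bar2 [ 0.5069 -0.1298  0.1465]
cov+ [0.6182 0.0408 0.1165]
cov- [0.4422 0.0151 0.1165]
carton [ 0.5761 -0.412   0.085 ]
bottle [0.668  0.2554 0.1   ]
sd [ 0.7311 -0.1524  0.01  ]
[[ 0.336 -0.942 -0.001]
 [-0.942 -0.336  0.002]
 [-0.002  0.    -1.   ]]
```

View pics/t0c.png

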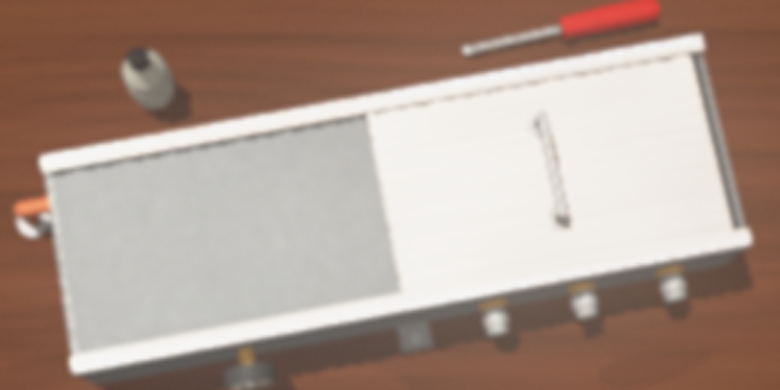

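play_rows(
  motion=[
    {"fingers":1,"translation":[-0.5,-1.5,0],"roll":1},
    {"fingers":1,"translation":[-1.5,-5,0],"roll":2},
    {"fingers":1,"translation":[-2.7,-9,0],"roll":3},
    {"fingers":1,"translation":[-3.9,-13,0],"roll":4},
    {"fingers":1,"translation":[-5.2,-17,0],"roll":5},
    {"fingers":1,"translation":[-6.4,-21,0],"roll":6},
    {"fingers":1,"translation":[-7.6,-25,0],"roll":7},
    {"fingers":1,"translation":[-8.8,-29,0],"roll":8},
    {"fingers":1,"translation":[-10,-33,0],"roll":9},
    {"fingers":1,"translation":[-11.2,-37,0],"roll":9.4},
    {"fingers":1,"translation":[-12.4,-41,0],"roll":9.4},
    {"fingers":1,"translation":[-13.4,-44,0],"roll":9.4},
    {"fingers":1,"translation":[-14,-46,0],"roll":9.4},
    {"fingers":1,"translation":[-14.4,-47.3,0],"roll":9.4},
    {"fingers":1,"translation":[-14.4,-47.3,0],"roll":9.4},
    {"fingers":1,"translation":[-14.4,-47.3,0],"roll":9.4},
  ],
)

```text
clock: 1.43
eef_pos: [0.5648, -0.1762, 0.2446]
tool_rot: [0.768, -0.641, -0.001, 0.001]
ft_force: [-0.6, 0.1, -0.1]
grip_width: 0.0004
```

play_rows(
  motion=[
    {"fingers":1,"translation":[0,0,2],"roll":0},
    {"fingers":1,"translation":[0,0,5],"roll":0},
    {"fingers":1,"translation":[0,0,7.5],"roll":0},
    {"fingers":1,"translation":[0,0,9],"roll":0},
    {"fingers":1,"translation":[0,0,9.6],"roll":0},
    {"fingers":1,"translation":[0,0,10],"roll":0},
    {"fingers":1,"translation":[0,0,10],"roll":0},
  ],
)

```text
clock: 2.02
eef_pos: [0.5645, -0.1772, 0.1454]
tool_rot: [0.767, -0.642, -0.0, 0.0]
ft_force: [-0.2, 0.1, 0.3]
grip_width: -0.0002
```

```bash
python3 -c "
from h import *
snap('scene','s1');im=cv2.imread('pics/s1.png')[150:370,180:420]; cv2.imwrite('pics/s1c.png',cv2.resize(im,None,fx=2.6,fy=2.6,interpolation=cv2.INTER_CUBIC))"
```

```text
(no output)
```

View pics/s1c.png

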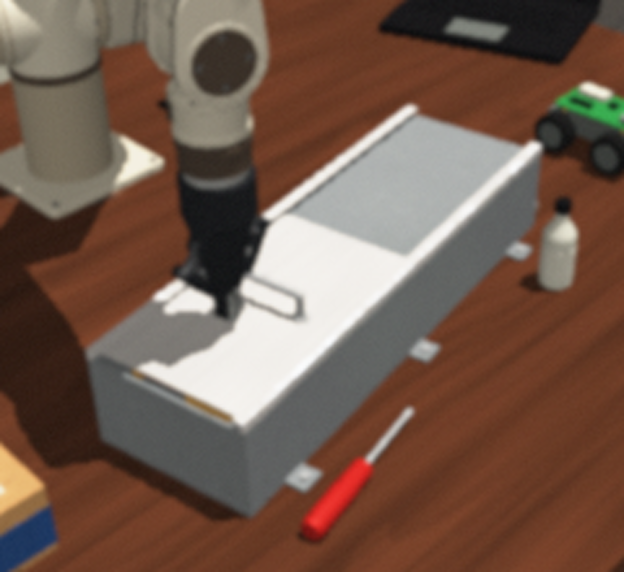

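The closed fingers stand about 5 cm on the −y side of the bow handle, clear of everything. I'll push along −tool x.

play_rows(
  motion=[
    {"fingers":1,"translation":[-1,0,0.2]},
    {"fingers":1,"translation":[-2,0,0.2]},
    {"fingers":1,"translation":[-3,0,0.2]},
    {"fingers":1,"translation":[-3.8,0,0.2]},
    {"fingers":1,"translation":[-5,0,0.2]},
    {"fingers":1,"translation":[-6.5,0,0.2]},
    {"fingers":1,"translation":[-8,0,0.2]},
    {"fingers":1,"translation":[-10,0,0.2]},
    {"fingers":1,"translation":[-12,0,0.2]},
    {"fingers":1,"translation":[-14,0,0.2]},
    {"fingers":1,"translation":[-16,0,0.2]},
    {"fingers":1,"translation":[-18,0,0.2]},
    {"fingers":1,"translation":[-20,0,0.2]},
    {"fingers":1,"translation":[-22,0,0.2]},
    {"fingers":1,"translation":[-24,0,0.2]},
    {"fingers":1,"translation":[-26,0,0.2]},
    {"fingers":1,"translation":[-27.5,0,0.2]},
    {"fingers":1,"translation":[-28.5,0,0.2]},
    {"fingers":1,"translation":[-29.3,0,0.2]},
    {"fingers":1,"translation":[-30,0,0.2]},
  ],
)

```text
schema error: expected keys fingers, translation, roll
```

play_rows(
  motion=[
    {"fingers":1,"translation":[-0.5,0,0]},
    {"fingers":1,"translation":[-0.9,0,0]},
    {"fingers":1,"translation":[-1.3,0,0]},
    {"fingers":1,"translation":[-1.7,0,0]},
    {"fingers":1,"translation":[-2.1,0,0]},
    {"fingers":1,"translation":[-2.1,0,0]},
  ],
)

```text
schema error: expected keys fingers, translation, roll
```

play_rows(
  motion=[
    {"fingers":1,"translation":[-1,0,0.2],"roll":0},
    {"fingers":1,"translation":[-2,0,0.2],"roll":0},
    {"fingers":1,"translation":[-3,0,0.2],"roll":0},
    {"fingers":1,"translation":[-3.8,0,0.2],"roll":0},
    {"fingers":1,"translation":[-5,0,0.2],"roll":0},
    {"fingers":1,"translation":[-6.5,0,0.2],"roll":0},
    {"fingers":1,"translation":[-8,0,0.2],"roll":0},
    {"fingers":1,"translation":[-10,0,0.2],"roll":0},
    {"fingers":1,"translation":[-12,0,0.2],"roll":0},
    {"fingers":1,"translation":[-14,0,0.2],"roll":0},
    {"fingers":1,"translation":[-16,0,0.2],"roll":0},
    {"fingers":1,"translation":[-18,0,0.2],"roll":0},
    {"fingers":1,"translation":[-20,0,0.2],"roll":0},
    {"fingers":1,"translation":[-22,0,0.2],"roll":0},
    {"fingers":1,"translation":[-24,0,0.2],"roll":0},
    {"fingers":1,"translation":[-26,0,0.2],"roll":0},
    {"fingers":1,"translation":[-27.5,0,0.2],"roll":0},
    {"fingers":1,"translation":[-28.5,0,0.2],"roll":0},
    {"fingers":1,"translation":[-29.3,0,0.2],"roll":0},
    {"fingers":1,"translation":[-30,0,0.2],"roll":0},
  ],
)

```text
clock: 3.73
eef_pos: [0.514, 0.1062, 0.1435]
tool_rot: [0.774, -0.634, -0.004, -0.003]
ft_force: [0.0, -3.1, 2.0]
grip_width: 0.0
```

play_rows(
  motion=[
    {"fingers":1,"translation":[-0.5,0,0],"roll":0},
    {"fingers":1,"translation":[-0.9,0,0],"roll":0},
    {"fingers":1,"translation":[-1.3,0,0],"roll":0},
    {"fingers":1,"translation":[-1.7,0,0],"roll":0},
    {"fingers":1,"translation":[-2.1,0,0],"roll":0},
    {"fingers":1,"translation":[-2.1,0,0],"roll":0},
  ],
)

```text
clock: 4.23
eef_pos: [0.5123, 0.1163, 0.1433]
tool_rot: [0.778, -0.628, -0.008, -0.006]
ft_force: [-0.5, -2.8, 1.0]
grip_width: 0.0
```

```bash
python3 -c "
from h import *
o=bot.get_obs();print(o['joint_pos'],o['joint_vel'],o['eef_pos'],o['ft_force'],o['tau'])
from scipy.spatial.transform import Rotation as R
print(R.from_quat(o['tool_rot']).as_matrix().round(3))
snap('top','t2');im=cv2.imread('pics/t2.png')[190:320,190:450]; cv2.imwrite('pics/t2c.png',cv2.resize(im,None,fx=3,fy=3,interpolation=cv2.INTER_CUBIC))"
```

```text
[ 0.21256655  0.35687889 -0.10919214  1.10533995  0.0194246   3.14065674] [-3.08137036e-04  9.76465835e-04  5.86496660e-04 -6.51546593e-04
 -7.74514443e-04  8.56932750e-05] [0.51233304 0.11632788 0.14333217] [-0.51935602 -2.77217423  0.95092284] [ 1.23115528e+00 -4.02610803e+01  2.33364469e+01 -3.08627402e-01
  6.98983278e-01  1.19253124e-03]
[[ 0.212 -0.977 -0.005]
 [-0.977 -0.212  0.019]
 [-0.019  0.001 -1.   ]]
```

View pics/t2c.png

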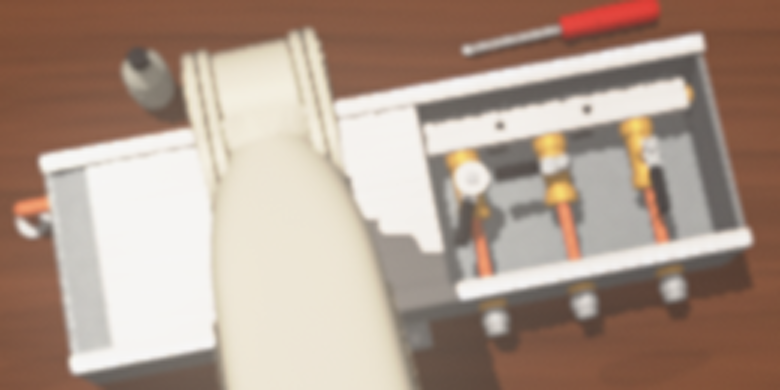

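The tagged valve, with its disc at about crop (472,178), is the one nearest the cover. The middle valve is shut and the right one is open. The cover still lacks about 3 cm because joint 6 is at its range end, so I'll roll back.

play_rows(
  motion=[
    {"fingers":1,"translation":[0,0,0],"roll":-5},
    {"fingers":1,"translation":[0,0,0],"roll":-10},
    {"fingers":1,"translation":[0,0,0],"roll":-15},
    {"fingers":1,"translation":[0,0,0],"roll":-18},
    {"fingers":1,"translation":[0,0,0],"roll":-18},
  ],
)

```text
clock: 4.7
eef_pos: [0.5136, 0.1162, 0.1436]
tool_rot: [0.867, -0.498, -0.006, -0.008]
ft_force: [3.1, -2.0, -0.4]
grip_width: 0.0001
```

play_rows(
  motion=[
    {"fingers":1,"translation":[-0.5,-0.2,0],"roll":0},
    {"fingers":1,"translation":[-0.9,-0.3,0],"roll":0},
    {"fingers":1,"translation":[-1.4,-0.5,0],"roll":0},
    {"fingers":1,"translation":[-1.9,-0.7,0],"roll":0},
    {"fingers":1,"translation":[-2.2,-0.8,0],"roll":0},
    {"fingers":1,"translation":[-2.2,-0.8,0],"roll":0},
  ],
)

```text
clock: 5.2
eef_pos: [0.5078, 0.1404, 0.1438]
tool_rot: [0.867, -0.498, -0.007, -0.007]
ft_force: [0.8, -0.8, -0.7]
grip_width: -0.0004
```

play_rows(
  motion=[
    {"fingers":1,"translation":[-0.2,-0.1,0],"roll":0},
    {"fingers":1,"translation":[-0.4,-0.1,0],"roll":0},
    {"fingers":1,"translation":[-0.6,-0.2,0],"roll":0},
    {"fingers":1,"translation":[-0.6,-0.2,0],"roll":0},
  ],
)

```text
clock: 5.53
eef_pos: [0.5073, 0.1426, 0.1439]
tool_rot: [0.867, -0.499, -0.004, -0.004]
ft_force: [3.4, -10.8, -0.9]
grip_width: 0.0
```

The cover is at its end stop: the arm is blocked and the force is 11 N. I'll back off, raise, and move aside for a clear look.

play_rows(
  motion=[
    {"fingers":1,"translation":[1.5,0.6,0],"roll":0},
    {"fingers":1,"translation":[2.5,0.9,0],"roll":0},
    {"fingers":1,"translation":[2.8,1,-2],"roll":0},
    {"fingers":1,"translation":[2.8,1,-5],"roll":-6},
    {"fingers":1,"translation":[2.8,1,-8],"roll":-12},
    {"fingers":1,"translation":[2.8,1,-10],"roll":-18},
    {"fingers":1,"translation":[0,0,-10],"roll":-24},
    {"fingers":1,"translation":[-3.5,-1,-10],"roll":-31},
    {"fingers":1,"translation":[-7,-2,-10],"roll":-38},
    {"fingers":1,"translation":[-10,-3,-10],"roll":-45},
    {"fingers":1,"translation":[-10,-3,-10],"roll":-52},
    {"fingers":1,"translation":[-10,-3,-10],"roll":-59},
    {"fingers":1,"translation":[-10,-3,-10],"roll":-66},
    {"fingers":1,"translation":[-10,-3,-10],"roll":-73},
    {"fingers":1,"translation":[-10,-3,-10],"roll":-80},
    {"fingers":1,"translation":[-10,-3,-10],"roll":-87},
    {"fingers":1,"translation":[-10,-3,-10],"roll":-90},
    {"fingers":1,"translation":[-10,-3,-10],"roll":-90},
  ],
)

```text
clock: 7.03
eef_pos: [0.4824, 0.2453, 0.2459]
tool_rot: [0.965, 0.261, -0.0, -0.01]
ft_force: [0.4, -0.4, 1.1]
grip_width: -0.0002
```

```bash
python3 -c "
from h import *
snap('top','t3');im=cv2.imread('pics/t3.png')[195:300,310:450]; cv2.imwrite('pics/t3c.png',cv2.resize(im,None,fx=5,fy=5,interpolation=cv2.INTER_CUBIC))
o=bot.get_obs();print(o['joint_pos'])"
```

```text
[0.45982804 0.31969095 0.11371919 1.36113203 0.01956615 1.50413123]
```

View pics/t3c.png

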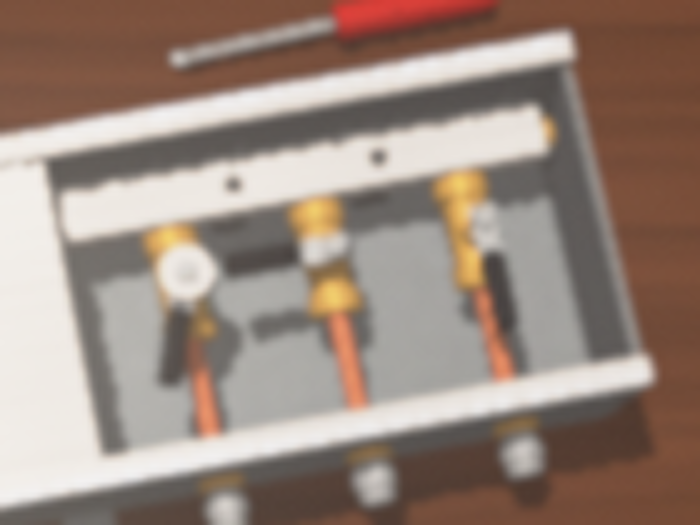

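Clear view. The disc is at full-image pixel (347.4,249.2) and its sleeve centre at (345.2,264). The middle valve's nut (374.6,244.8) has its lever toward the disc (shut), and the right nut is at (407.4,240.2) (open).

```bash
python3 -c "
from h import *
C=np.array([.5314,.0208]);a=np.radians(10.2);bx=np.array([np.cos(a),np.sin(a)]);by=np.array([-bx[1],bx[0]])
for n,u,v,z in [('disc',347.4,249.2,.107),('sleeve',345.2,264,.104),('mid',374.6,244.8,.107),('right',407.4,240.2,.107),('cov',314+5,195+32,.1165),('cov',310+21,195+91,.1165)]:
    p=ray('t3',u,v,z);d=p[:2]-C;print(n,p.round(4),'box',(d@bx).round(4),(d@by).round(4))
"
```

```text
disc [ 0.5565 -0.0511  0.107 ] box 0.012 -0.0752
sleeve [ 0.5155 -0.0444  0.104 ] box -0.0272 -0.0613
mid [ 0.5684 -0.1268  0.107 ] box 0.0102 -0.1518
right [ 0.5807 -0.2183  0.107 ] box 0.0062 -0.2441
cov [0.6181 0.027  0.1165] box 0.0864 -0.0093
cov [ 0.453  -0.004   0.1165] box -0.0816 -0.0105
```

play_rows(
  motion=[
    {"fingers":1,"translation":[-1,2,0],"roll":3},
    {"fingers":1,"translation":[-2.2,4.4,0],"roll":7},
    {"fingers":1,"translation":[-3.7,7.4,0],"roll":11},
    {"fingers":1,"translation":[-5.2,10.4,0],"roll":15},
    {"fingers":1,"translation":[-6.7,13.4,0],"roll":19},
    {"fingers":1,"translation":[-8.2,16.4,0],"roll":23},
    {"fingers":1,"translation":[-9.7,19.4,0],"roll":27},
    {"fingers":1,"translation":[-11.2,22.4,0],"roll":31},
    {"fingers":1,"translation":[-12.7,25.4,0],"roll":35},
    {"fingers":1,"translation":[-13.8,27.5,0],"roll":38},
    {"fingers":1,"translation":[-14.5,28.8,0],"roll":39.6},
    {"fingers":1,"translation":[-14.8,29.4,0],"roll":39.6},
    {"fingers":1,"translation":[-14.8,29.4,0],"roll":39.6},
    {"fingers":1,"translation":[-14.8,29.4,0],"roll":39.6},
  ],
)

```text
clock: 8.25
eef_pos: [0.5031, -0.083, 0.2398]
tool_rot: [0.997, -0.082, -0.003, -0.009]
ft_force: [0.1, -0.0, -0.1]
grip_width: 0.0001
```

play_rows(
  motion=[
    {"fingers":1,"translation":[0,0,2],"roll":0},
    {"fingers":1,"translation":[0,0,5],"roll":0},
    {"fingers":1,"translation":[0,0,8],"roll":0},
    {"fingers":1,"translation":[0,0,10],"roll":0},
    {"fingers":1,"translation":[0,0,11.5],"roll":0},
    {"fingers":1,"translation":[0,0,12.5],"roll":0},
    {"fingers":1,"translation":[0,0,13.3],"roll":0},
    {"fingers":1,"translation":[0,0,13.8],"roll":0},
    {"fingers":1,"translation":[0,0,13.8],"roll":0},
  ],
)

```text
clock: 9.0
eef_pos: [0.5024, -0.0803, 0.1014]
tool_rot: [0.997, -0.081, -0.003, -0.009]
ft_force: [0.4, 0.1, -0.3]
grip_width: -0.0002
```

```bash
cat > plan.py <<'E'
from h import *
from scipy.spatial.transform import Rotation as R
import sys
o=bot.get_obs();M=R.from_quat(o['tool_rot']).as_matrix();P=o['eef_pos']
S=np.array([.5555,-.0515,.1015]);a=np.radians(10.2);B=np.array([[np.cos(a),-np.sin(a)],[np.sin(a),np.cos(a)]])
yaw0=np.degrees(np.arctan2(M[1,0],M[0,0]));print(P,o['ft_force'],yaw0,o['joint_pos'][5])
def go(q,r=46,d=18):
    t=np.radians(q);u=np.array([-np.cos(t),np.sin(t)]);n=np.array([np.sin(t),np.cos(t)])
    w=S.copy();w[:2]+=B@(r*u-d*n)/1000
    print(q,d,(M.T@(w-P)*100).round(1).tolist(),'roll',round(yaw0-(10.2-q),1))
E
python3 -c "
from plan import *
go(19.5,d=30)
for q in range(20,97,5): go(q)
"
```

```text
[ 0.50243448 -0.08026325  0.10144761] [ 0.37188793  0.13371689 -0.34534354] -9.308121864420892 1.5648187314133544
19.5 30 [0.2, -0.7, 0.0] roll -0.0
20 18 [0.2, -1.9, 0.0] roll 0.5
25 18 [0.0, -2.3, 0.0] roll 5.5
30 18 [-0.1, -2.8, 0.0] roll 10.5
35 18 [-0.1, -3.2, 0.1] roll 15.5
40 18 [-0.2, -3.6, 0.1] roll 20.5
45 18 [-0.2, -4.1, 0.1] roll 25.5
50 18 [-0.1, -4.5, 0.1] roll 30.5
55 18 [-0.0, -4.9, 0.1] roll 35.5
60 18 [0.1, -5.3, 0.1] roll 40.5
65 18 [0.3, -5.7, 0.1] roll 45.5
70 18 [0.5, -6.1, 0.1] roll 50.5
75 18 [0.7, -6.5, 0.1] roll 55.5
80 18 [0.9, -6.8, 0.1] roll 60.5
85 18 [1.2, -7.1, 0.1] roll 65.5
90 18 [1.5, -7.4, 0.1] roll 70.5
95 18 [1.9, -7.7, 0.1] roll 75.5
```

play_rows(
  motion=[
    {"fingers":1,"translation":[0.2,-0.7,0],"roll":0},
    {"fingers":1,"translation":[0.2,-1.3,0],"roll":0},
    {"fingers":1,"translation":[0.2,-1.9,0],"roll":0.5},
    {"fingers":1,"translation":[0,-2.3,0],"roll":5.5},
    {"fingers":1,"translation":[-0.1,-2.8,0],"roll":10.5},
    {"fingers":1,"translation":[-0.1,-3.2,0.1],"roll":15.5},
    {"fingers":1,"translation":[-0.2,-3.6,0.1],"roll":20.5},
    {"fingers":1,"translation":[-0.2,-4.1,0.1],"roll":25.5},
    {"fingers":1,"translation":[-0.1,-4.5,0.1],"roll":30.5},
    {"fingers":1,"translation":[-0.1,-4.5,0.1],"roll":30.5},
  ],
)

```text
clock: 9.83
eef_pos: [0.5096, -0.0365, 0.1025]
tool_rot: [0.94, -0.342, -0.004, -0.007]
ft_force: [-0.1, -4.2, 0.8]
grip_width: 0.0003
```

```bash
python3 -c "
from plan import *
for q in range(50,97,5): go(q)
snap('scene','s4');im=cv2.imread('pics/s4.png')[150:370,180:420]; cv2.imwrite('pics/s4c.png',cv2.resize(im,None,fx=2.6,fy=2.6,interpolation=cv2.INTER_CUBIC))
"
```

```text
[ 0.50960401 -0.03645565  0.10254558] [-0.05215191 -4.23032114  0.81045968] -39.93818603017703 2.1874351141629034
50 18 [-0.1, 0.0, 0.1] roll -0.1
55 18 [-0.2, -0.4, 0.1] roll 4.9
60 18 [-0.4, -0.8, 0.1] roll 9.9
65 18 [-0.4, -1.2, 0.1] roll 14.9
70 18 [-0.5, -1.7, 0.1] roll 19.9
75 18 [-0.4, -2.1, 0.1] roll 24.9
80 18 [-0.4, -2.5, 0.1] roll 29.9
85 18 [-0.3, -2.9, 0.1] roll 34.9
90 18 [-0.2, -3.4, 0.1] roll 39.9
95 18 [-0.0, -3.8, 0.1] roll 44.9
```

View pics/s4c.png

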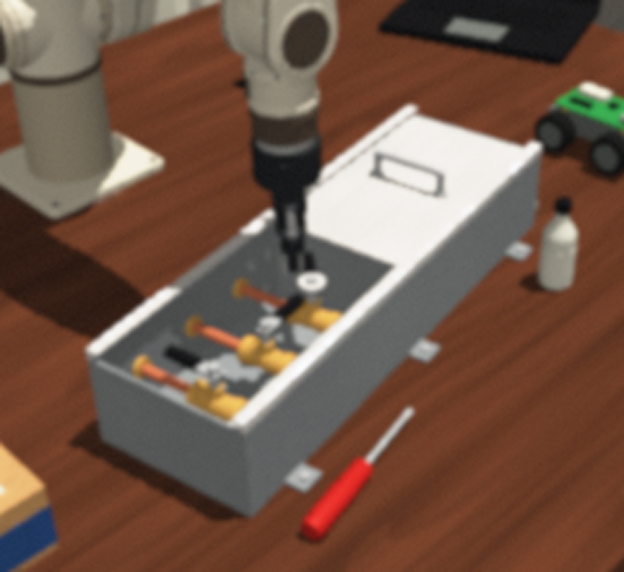

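The fingers are pushing the tagged lever (disc at crop (312,282)) with about 4 N, the middle lever is still shut, and the cover is fully open. I'll carry on to the stop.

play_rows(
  motion=[
    {"fingers":1,"translation":[-0.2,-0.4,0.1],"roll":5},
    {"fingers":1,"translation":[-0.4,-0.8,0.1],"roll":10},
    {"fingers":1,"translation":[-0.4,-1.2,0.1],"roll":15},
    {"fingers":1,"translation":[-0.5,-1.7,0.1],"roll":20},
    {"fingers":1,"translation":[-0.4,-2.1,0.1],"roll":25},
    {"fingers":1,"translation":[-0.4,-2.5,0.1],"roll":30},
    {"fingers":1,"translation":[-0.3,-2.9,0.1],"roll":35},
    {"fingers":1,"translation":[-0.3,-3.1,0.1],"roll":37},
    {"fingers":1,"translation":[-0.3,-3.1,0.1],"roll":37},
  ],
)

```text
clock: 10.63
eef_pos: [0.5257, -0.0102, 0.1012]
tool_rot: [0.784, -0.621, -0.008, -0.005]
ft_force: [-3.1, -0.9, 1.6]
grip_width: -0.0003
```

```bash
python3 -c "
from plan import *
for q in range(85,106,5): go(q)
"
```

```text
[ 0.52574113 -0.01023924  0.10120324] [-3.06754889 -0.92436783  1.59078709] -76.76445506910534 2.8809378338386944
85 18 [0.2, 0.0, -0.0] roll -2.0
90 18 [0.0, -0.4, -0.0] roll 3.0
95 18 [-0.1, -0.8, -0.0] roll 8.0
100 18 [-0.2, -1.2, -0.0] roll 13.0
105 18 [-0.2, -1.7, -0.0] roll 18.0
```

Pushing on slowly along −tool y until it is blocked at the stop.

play_rows(
  motion=[
    {"fingers":1,"translation":[0,-0.2,0],"roll":2},
    {"fingers":1,"translation":[0,-0.4,0],"roll":3},
    {"fingers":1,"translation":[0,-0.6,0],"roll":3},
    {"fingers":1,"translation":[0,-0.6,0],"roll":3},
    {"fingers":1,"translation":[0,-0.6,0],"roll":3},
  ],
)

```text
clock: 11.05
eef_pos: [0.5313, -0.0083, 0.1009]
tool_rot: [0.767, -0.641, -0.009, -0.006]
ft_force: [-4.7, 2.1, 1.2]
grip_width: -0.0003
```

play_rows(
  motion=[
    {"fingers":1,"translation":[0,-0.2,0],"roll":0},
    {"fingers":1,"translation":[0,-0.4,0],"roll":0},
    {"fingers":1,"translation":[0,-0.4,0],"roll":0},
    {"fingers":1,"translation":[0,-0.4,0],"roll":0},
  ],
)

```text
clock: 11.38
eef_pos: [0.5318, -0.0082, 0.1007]
tool_rot: [0.767, -0.641, -0.011, -0.003]
ft_force: [-12.5, 0.3, 8.8]
grip_width: -0.0
```

Blocked at the stop with about 12 N. I'll back off (+tool y), rise, and clear the view.

play_rows(
  motion=[
    {"fingers":1,"translation":[0,0.5,0],"roll":0},
    {"fingers":1,"translation":[0,1.5,0],"roll":0},
    {"fingers":1,"translation":[0,2,0],"roll":0},
    {"fingers":1,"translation":[0,2,-3],"roll":0},
    {"fingers":1,"translation":[0,2,-7],"roll":0},
    {"fingers":1,"translation":[0,2,-11],"roll":0},
    {"fingers":1,"translation":[0,2,-14],"roll":-5},
    {"fingers":1,"translation":[-3,2,-15],"roll":-12},
    {"fingers":1,"translation":[-7,2,-15],"roll":-19},
    {"fingers":1,"translation":[-11,2,-15],"roll":-26},
    {"fingers":1,"translation":[-15,2,-15],"roll":-33},
    {"fingers":1,"translation":[-18,2,-15],"roll":-40},
    {"fingers":1,"translation":[-20,2,-15],"roll":-45},
    {"fingers":1,"translation":[-20,2,-15],"roll":-45},
    {"fingers":1,"translation":[-20,2,-15],"roll":-45},
  ],
)

```text
clock: 12.63
eef_pos: [0.4824, 0.1832, 0.2551]
tool_rot: [0.954, -0.299, -0.004, -0.009]
ft_force: [-0.1, -1.2, -0.0]
grip_width: -0.0003
```

```bash
python3 -c "
from h import *
snap('top','t5');im=cv2.imread('pics/t5.png')[180:310,190:450]; cv2.imwrite('pics/t5c.png',cv2.resize(im,None,fx=3,fy=3,interpolation=cv2.INTER_CUBIC))
o=bot.get_obs();print(o['eef_pos'],o['ft_force'])
a=cv2.imread('pics/t0.png').astype(int);b=cv2.imread('pics/t5.png').astype(int)
for n,(x,y,w,h) in dict(car=(98,232,60,68),carton=(462,235,75,60),sd=(340,185,75,24),bottle=(224,200,28,28)).items(): print(n,abs(a-b)[y:y+h,x:x+w].max())
"
```

```text
[0.48251593 0.18219011 0.25505923] [ 0.31175311 -0.66967214  0.32436242]
car 15
carton 16
sd 42
bottle 164
```

View pics/t5c.png

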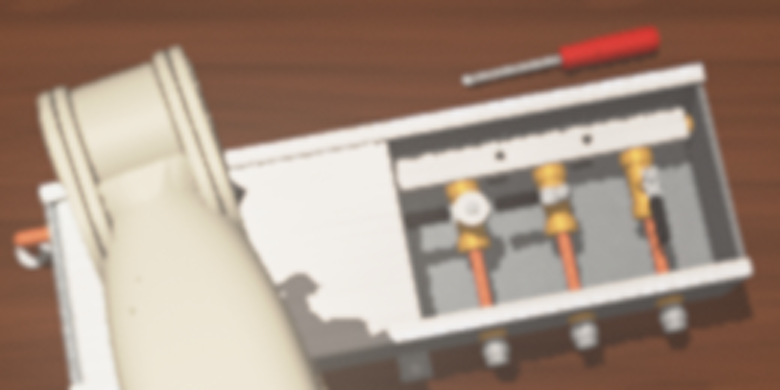

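The view shows the tagged lever along +y: sleeve at crop (410–450,213), disc at (470,208). The middle lever is still shut, the right one still open, and the cover is fully open. The bottle is only hidden by the arm, so I'll hand in.

```bash
python3 -c "
from h import *
print(bot.job_done())"
```

```text
the job is handed in; nothing more can be done
None
```

The tagged air outlet should now be shut with the cover left open, and I handed the job in at about 12.7 s. There was no verdict, so this rests on my own checks.

- **Cover:** I pushed the bow handle with the closed fingers until the cover was blocked at its end stop at about 11 N. On the way, joint 6 reached its range limit and the cover stopped about 3 cm short. Rolling the tool back let me finish the push.
- **Tagged valve:** I swung its lever clockwise with the outside of the closed fingers until it was blocked at about 12 N. At the stop, the tool position fits a fully shut lever.
- **Last top view:** It shows the well open, the tagged lever along +y, and the other two valves unchanged, one shut and one open. The arm was clear of everything, with a wrist force under 1.5 N.
- **Loose things:** The car and carton look the same in the first and last pictures. The screwdriver area differed slightly, which I put down to the nearby box edge without checking further; it looked in place. The arm hid the oil bottle in the last picture, so its change count there means nothing. I last saw it standing in place while the lever was being pushed.

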